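# Roll a beech bar into the marking cradle

## Task

Roll the thick wooden bar across the table and up the ramp of the plywood cradle by pushing on its side with the fingers, until it drops into the V groove, then push it endwise along the groove until its end rests against the cradle's upright end stop. Only push it: do not grasp or lift it. Leave everything else on the table where it is, and finish clear of it all.

Things in the scene. Friction and masses are not known exactly. Their poses are not given: they have to be found in the camera images.
- bar: Thick round bar: solid beech cylinder, 45 mm diameter, 150 mm long, 0.12 to 0.26 kg, lying on the table on the ramp's (-y) side of the cradle, up to 0.15 rad out of parallel with the groove. Origin on its axis at mid-length, 22.5 mm above the table at the start; x runs along the bar; y and z turn as it rolls. Pushed on its side it rolls square to its axis and hardly swivels, until one end meets the ramp.
- cradle: Fixed plywood cradle. V groove along x (x = -60 to 90 mm); origin on the table under a seated bar's axis, z up. Towards +y: ramp from the table at y = -102 mm to a crest 12 mm high at y = -17, down at 25 degrees to the V's bottom (y = 5, 2 mm high), then a 45 degree back cheek up to 42 mm at y = 45, ending at y = 63. Upright end stop at the -x end (nearer the robot).
- seat (a point): Middle of the bar's axis when fully home: in the V (axis 29 mm above the table) with its end against the end stop; x = +15 mm, y = 0 in the cradle's frame. Axes as the cradle's. The seated bar's other end is flush with the groove's end. While rolling in, the bar must pass beside the stop, not over it.
- stop_face (a point): Face of the end stop that meets the bar's end, at the height of the seated bar's axis, x = -60 mm in the cradle's frame, looking along +x. Axes as the cradle's. The stop is a plate 12 mm thick and 62 mm high, across the groove only (y = -15 to 63 mm), not the ramp.
- tape: Bystander: roll of tape lying flat, 68 mm across, 20 mm high. Origin at the centre of its underside, z up. Leave it alone.
- dowel_thin: Bystander: thin wooden dowel standing on end, 22 mm diameter, 65 mm high. Origin at the centre of its underside, z up. Leave it alone.
- dowel_short: Bystander: short wooden dowel standing on end, 36 mm diameter, 42 mm high. Origin at the centre of its underside, z up. Leave it alone.
- offcut: Bystander: flat wooden offcut, 60 x 35 x 22 mm. Origin at the centre of its underside, z up. Leave it alone.
- glue: Bystander: white glue bottle, 40 mm diameter, 100 mm high. Origin at the centre of its underside, z up. Leave it alone.
- cup: Bystander: white ceramic cup, 72 mm across, 90 mm high. Origin at the centre of its underside, z up. Leave it alone.
- jar: Bystander: glass jar with steel lid, 60 mm diameter, 70 mm high. Origin at the centre of its underside, z up. Leave it alone.
Mind the look-alikes: they are no part of the job. Several things have the shape of the bar; the one meant has the colours described above.

How it is judged:
On the way, in this order (a step that is already met when the one before it is completed fails the run):
1. the bar has rolled, turning by more than 50 degrees about its axis, before it reaches the V (angle between bar's own z axis and vertical above 0.9 rad and y of bar in the frame of cradle below -0.02 m).
2. the bar lies in the V groove (y of bar in the frame of cradle between -0.005 and 0.005 m and z of bar in the frame of cradle between 0.025 and 0.032 m and angle between the x axis of bar and the x axis of cradle, either way round below 0.07 rad), for 0.2 s.
At the end, for the whole second after the job is handed in: The bar rests still in the V groove (axis within 5 mm sideways, 25 to 32 mm above the table, parallel within 0.07 rad), with its end within 4 mm of the end stop (all of step 2 and x of bar in the frame of stop_face between 0.071 and 0.079 m and linear speed of bar below 0.01 m/s and angular speed of bar below 0.15 rad/s); the robot touches nothing.
It fails at once if the bar is lifted or carried (its middle more than 44 mm above the table anywhere, or more than 32 mm above it well before the ramp) (height (world z) of bar above 0.044 m or (height (world z) of bar above 0.032 m and y of bar in the frame of cradle below -0.135 m)).
It fails at once if the bar is tipped up (over 0.3 rad) (angle between bar's own x axis and vertical below 1.27 rad or angle between bar's own x axis and vertical above 1.87 rad).
It fails at once if one of the bystanders is moved more than 20 mm or tipped over (distance of any of tape, dowel_thin, dowel_short, offcut, glue, cup, jar from where it was at the start of the episode above 0.02 m or angle between any of tape, dowel_thin, dowel_short, offcut, glue, cup, jar's own z axis and vertical above 0.5 rad).
It also fails if it takes over 56 s, if anything falls off the work surface, if the arm or the gripper's body presses on something with over 40 N, if the wrist force passes 120 N, or if a joint passes its speed limit or range.

## Robot

A 6-joint arm with a two-finger parallel gripper is mounted at the origin on the work surface. World frame = base frame: x ahead of the robot, y to its left, z up, the work surface at z = 0. Lengths are in m, angles in rad, forces in N, time in s.
With the tool pointing down it reaches from about 0.275 to 0.875 m from the base axis. Payload 12.5 kg.
Tool frame: the origin (TCP) lies at the very end of the fingers, on their centre line; the grasp point (between the pads) lies 19 mm behind it; x points along the fingers, y is the direction in which the jaws open and shut, and the axes are right-handed (so a half turn about x gives the same grasp; the last joint's range is limited). The gripper opens to 85 mm and grips with 20 to 120 N. Pads are 22 mm wide; open, the fingers measure 114 mm over their backs; the gripper's body (76 mm by 85 mm) begins 54 mm behind the grasp point. The pads swing forward as they close: fully open they stand 13 mm farther back than shut.
Start: joints at [1.122, 0.351, 1.652, -0, 1.139, -0.085], TCP at [0.196, 0.514, 0.231] pointing down, gripper open.
Joint ranges: [-2.75, 2.75], [-0.79, 2.1], [0.01, 2.65], [-1.57, 4.71], [0.07, 3.14], [-2.87, 2.87]. Speed limits (rad/s): [2.22, 2.22, 2.79, 3.14, 3.14, 3.14].

## Interface

Orientations are given as a 3x3 rotation matrix whose columns are the frame's x, y, z axes.
In Python, from bench import manip gives the robot as it stands. Calls block until the motion is done:
- manip.move_ptp(position, orientation): joint-space move of the TCP to a pose.
- manip.move_l(position, attitude=None, max_speed=0.15): straight line of the TCP; attitude=None keeps the orientation; max_speed is the mean speed in m/s.
- manip.move_j(angles): joint-space move.
- manip.set_gripper(opening, effort=None): opening from 0.0 (shut) to 1.0 (fully open); effort is the grip in N (None keeps the last); returns when the fingers have stopped.
- manip.dwell(seconds).
- manip.inverse_kinematics(position, orientation): joint angles nearest the present ones, or None.
- manip.grab_frame(name): name is "scene" or "top" or "wrist"; returns (picture, depth): 480x640x3 uint8, red, green, blue; 480x640 float32, m along the optical axis (not along the pixel's ray), 0 where there is no reading.
- manip.get_calibration(name): a dict with "camera_matrix" (3x3 intrinsics, pixels), "R" (3x3) and "t" (3): a world point X has camera coordinates R X + t. Camera axes: x right, y down, z forward; pixel columns grow to the right and rows downward; lengths in m; the calibration is good to about 2 mm. The wrist camera is an equidistant fisheye: a pixel r from the principal point sees the ray r / f radians off the axis. A picture is of the moment at which its call begins: read the wrist's pose just before it. get_calibration takes no time and is no camera call; for the wrist camera it gives the pose at the moment of the call.
A pose or a line that the arm cannot do raises manip.Unreachable and nothing moves.
- manip.sign_off(): hands the job in, once; it reports no verdict.
Trained networks look in the newest picture that a camera, given by its name, has taken for a name from the list of things; names that differ only in an ending like _2 or _b are one class to them, and where a whole thing is asked for, a point or a joint stands for the part that bears it (a point fixed in the world has none). Each returns a list of dicts, best first, with "confidence" (0 to 1); they miss things now and then, are a little off and sometimes report something else, mostly with a low value. They report only what shows in the picture. A call takes as long as a camera call. They do not tell look-alikes from the thing itself.
- manip.look_for(camera, name): "at" ([x, y, z] in m, in world coordinates, good to about 4 mm: the middle of the surface that is visible of it).
Readings, each from a call of its own:
- manip.current_time(): time.
- manip.current_qpos(): joint angles.
- manip.current_joint_vel(): joint speeds.
- manip.current_joint_torque(): joint torques, N m.
- manip.current_ee_pos(): TCP position.
- manip.current_tcp_rot(): TCP orientation.
- manip.current_force(): force on the tool from outside, world axes, zero at the start.
- manip.current_ft_torque(): the same for the moment, N m.
- manip.current_grip_width(): opening from 0.0 (shut) to 1.0 (fully open).
Only numpy, scipy, OpenCV 4.12 (cv2) and the standard library are available. Lean on these libraries where they do the work, as an engineer would, in place of code of your own. Each camera call takes 0.05 s, during which the arm holds its last target.

## Working session

There is one attempt and no reset: what is moved stays moved. The work goes in short steps, each a Python script; the robot and the scene stay as the last script left them, time stands still between calls to the robot, and variables do not carry over. Pictures are saved under pics/ and viewed, and the job is handed in when it is done.

```bash
ls; mkdir -p pics; python3 - <<'E'
from bench import manip
import cv2, numpy as np
for c in ["scene","top"]:
    p,d=manip.grab_frame(c); cv2.imwrite(f"pics/{c}0.png",p[:,:,::-1]); np.savez(f"{c}0.npz",p=p,d=d,**manip.get_calibration(c))
    print(c,manip.get_calibration(c))
    for n in ["bar","cradle","tape","dowel_thin","dowel_short","offcut","glue","cup","jar"]:
        print(n,[(np.round(r["at"],3).tolist(),round(r["confidence"],2)) for r in manip.look_for(c,n)])
print(manip.current_time(), manip.current_tcp_rot())
E
```

```text
pics
scene {'camera_matrix': array([[615.15350833,   0.        , 316.83982833],
       [  0.        , 615.15350833, 246.94645935],
       [  0.        ,   0.        ,   1.        ]]), 'R': array([[-0.85555332,  0.51762243,  0.00977426],
       [ 0.38372953,  0.64669571, -0.65919368],
       [-0.34753441, -0.56022467, -0.75190967]]), 't': array([ 0.40499193, -0.17103859,  1.82685399])}
bar [([0.238, 0.326, 0.039], 0.89), ([0.542, -0.214, 0.042], 0.71), ([0.519, -0.033, 0.047], 0.68), ([0.353, -0.146, 0.042], 0.67), ([0.499, 0.136, 0.012], 0.5)]
cradle [([0.501, 0.136, 0.012], 0.67)]
tape [([0.549, 0.259, 0.018], 0.77)]
dowel_thin [([0.444, 0.275, 0.045], 0.76)]
dowel_short [([0.383, 0.132, 0.041], 0.74), ([0.507, -0.416, 0.052], 0.54)]
offcut [([0.691, 0.012, 0.025], 0.82)]
glue [([0.511, -0.415, 0.053], 0.54)]
cup [([0.569, -0.417, 0.065], 0.83)]
jar [([0.623, 0.481, 0.068], 0.59), ([0.444, 0.273, 0.05], 0.57)]
top {'camera_matrix': array([[495.28621279,   0.        , 310.35060355],
       [  0.        , 495.28621279, 249.19051066],
       [  0.        ,   0.        ,   1.        ]])
[... 168 characters left out ...]
1983374, 0.51061512, 1.08818462])}
bar [([0.527, -0.227, 0.046], 0.97), ([0.511, -0.041, 0.041], 0.89), ([0.343, -0.147, 0.041], 0.83), ([0.227, 0.318, 0.046], 0.75), ([0.492, -0.415, 0.062], 0.72)]
cradle [([0.502, 0.126, 0.01], 0.79)]
tape [([0.545, 0.258, 0.025], 0.63)]
dowel_thin [([0.569, -0.442, 0.055], 0.72), ([0.435, 0.268, 0.066], 0.56)]
dowel_short [([0.374, 0.125, 0.036], 0.64)]
offcut [([0.681, 0.005, 0.025], 0.87)]
glue [([0.493, -0.419, 0.057], 0.65)]
cup [([0.566, -0.443, 0.055], 0.79)]
jar [([0.604, 0.461, 0.071], 0.65)]
1.0 [[-4.76442001e-05  3.55817500e-01  9.34555458e-01]
 [-9.49458489e-05  9.34555454e-01 -3.55817503e-01]
 [-9.99999994e-01 -1.05684802e-04 -1.07427525e-05]]
```

View pics/scene0.png

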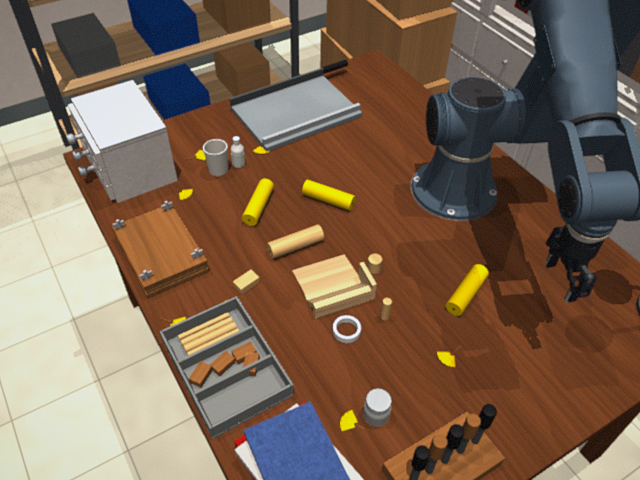

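View pics/top0.png

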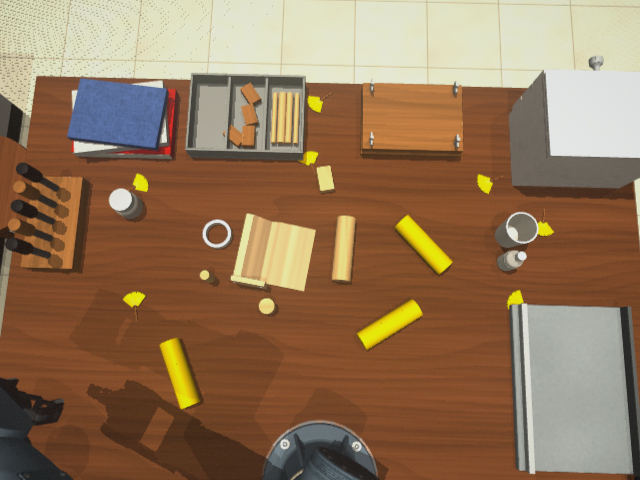

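Candidates in the top image: the beech bar at (343,249), and yellow cylinders at (424,244), (390,324) and (180,372). The description fits the beech bar. Next I'll take a close crop and measure from depth.

```bash
cat > h.py <<'E'
import numpy as np, cv2
def cloud(d,K,R,t):
    v,u=np.mgrid[0:480,0:640]
    X=np.stack([(u-K[0,2])/K[0,0]*d,(v-K[1,2])/K[1,1]*d,d],-1)
    return (X-t)@R
E
python3 - <<'E'
from h import *
import cv2
out=[]
for c in ["top","scene"]:
    f=np.load(c+"0.npz"); W=cloud(f["d"],f["camera_matrix"],f["R"],f["t"])
    ok=f["d"]>0
    # rasterize ortho view x .3-.75, y -.15..0.32 at 1mm*1.5
    s=1000
    m=ok&(W[...,0]>.3)&(W[...,0]<.72)&(W[...,1]>-.14)&(W[...,1]<.32)&(W[...,2]<.12)
    P=W[m]; C=f["p"][m]
    img=np.zeros((420,460,3),np.uint8); hz=np.zeros((420,460),np.float32)
    r=((.72-P[:,0])*s).astype(int).clip(0,419); q=((.32-P[:,1])*s).astype(int).clip(0,459)
    img[r,q]=C[:,::-1]; hz[r,q]=P[:,2]
    img=cv2.dilate(img,np.ones((3,3)))
    hm=cv2.applyColorMap((cv2.dilate(hz,np.ones((3,3)))/.07*255).clip(0,255).astype(np.uint8),cv2.COLORMAP_JET)
    out.append(np.hstack([img,hm])[:, :])
    tbl=m&(W[...,2]<.006); print(c,"table z",np.median(W[tbl][:,2]),W[tbl][:,2].std())
    B=P[(P[:,2]>.025)&(np.abs(P[:,0]-.515)<.11)&(P[:,1]>-.09)&(P[:,1]<.01)]
    print("bar n",len(B),B.min(0),B.max(0))
    rect=cv2.minAreaRect((B[:,:2]*1000).astype(np.float32)); print(rect)
    mm=B[:,:2].mean(0); w,v=np.linalg.eigh(np.cov(B[:,:2].T)); print(mm,v[:,1],np.arctan(v[1,1]/v[0,1]), "top z",np.percentile(B[:,2],99))
    # cradle height profile
im=cv2.imread("pics/top0.png")[195:325,190:400]; cv2.imwrite("pics/crop.png",cv2.resize(im,None,fx=3.8,fy=3.8,interpolation=cv2.INTER_CUBIC))
for i,o in enumerate(out): cv2.imwrite(f"pics/ortho{i}.png",cv2.resize(o,(800,365)))
E
```

```text
top table z 0.0004234232378973007 0.0022720333828584005
bar n 1225 [ 0.44059222 -0.06861734  0.02506692] [ 0.59210411 -0.01674961  0.0513042 ]
((516.9448852539062, -42.19471740722656), (44.0053825378418, 151.21853637695312), 85.95850372314453)
[ 0.51503833 -0.04160688] [-0.99773043  0.06733485] -0.0673858372198383 top z 0.04814797597235296
scene table z 0.0015503047578076666 0.0025307078205333584
bar n 815 [ 0.4418078  -0.06758303  0.02507194] [ 0.59402583 -0.01278287  0.0532274 ]
((517.267578125, -39.647056579589844), (46.6601676940918, 152.46665954589844), 86.29113006591797)
[ 0.5204347  -0.03502043] [-0.99716814  0.07520436] -0.07527543365167419 top z 0.05090608917649092
```

View pics/crop.png

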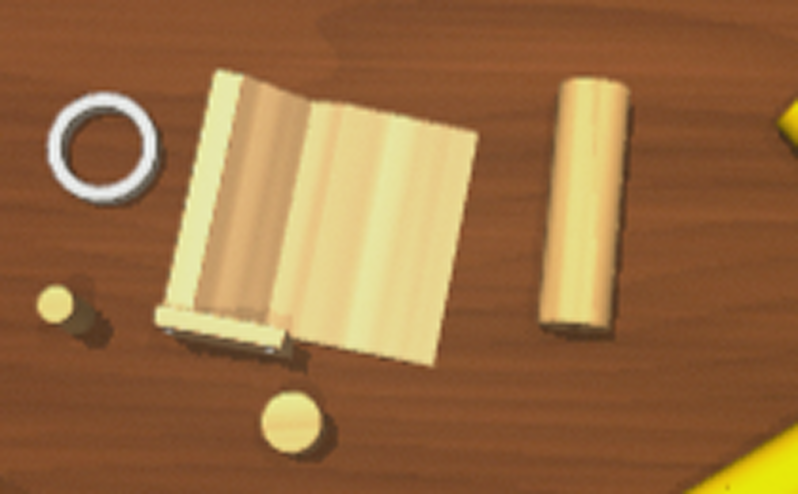

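View pics/ortho0.png

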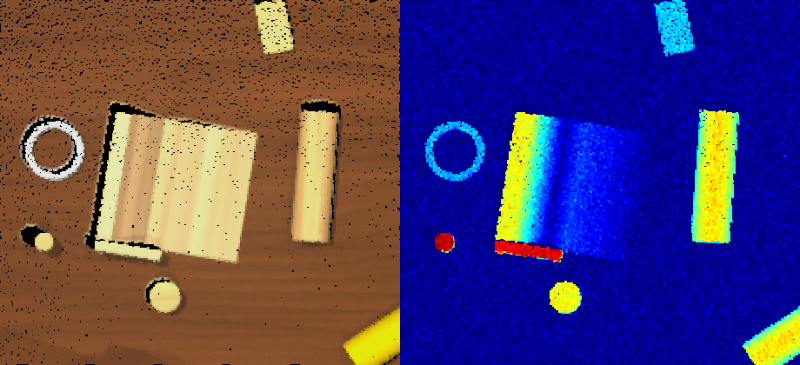

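View pics/ortho1.png

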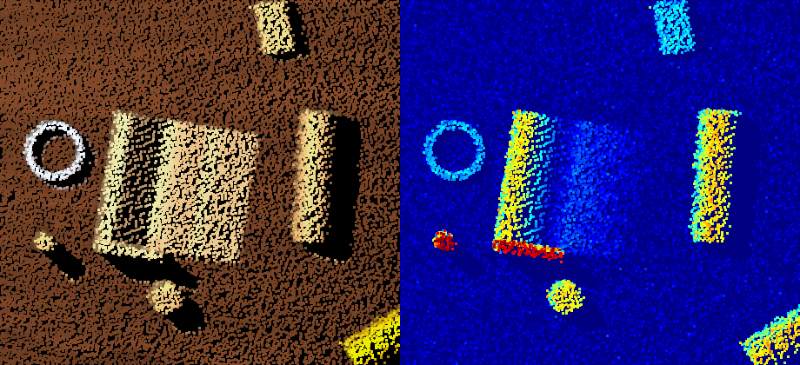

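```bash
cat > fit.py <<'E'
from h import *
from scipy.optimize import differential_evolution, minimize
def H(x,y):
    prof=np.interp(y,[-102,-17,5,45,63],[0,12,2,42,42])
    h=np.where((x>-60)&(x<90)&(y>-102)&(y<63),prof,0)
    return np.where((x>-72)&(x<=-60)&(y>-15)&(y<63),62,h)
def fit_cradle(P):
    def cost(p):
        c,s=np.cos(p[2]),np.sin(p[2]); D=P[:,:2]*1000-p[:2]
        x=c*D[:,0]+s*D[:,1]; y=-s*D[:,0]+c*D[:,1]
        return np.minimum(np.abs(P[:,2]*1000-H(x,y)-p[3]),12).mean()
    r=differential_evolution(cost,[(440,550),(70,190),(-.35,.1),(-3,4)],seed=0,maxiter=120,popsize=12,polish=False)
    return r.x,r.fun
def barfit(P,z0=.025,r=22.5,zc=22.5):
    # fit cylinder axis: (x,y,yaw), radial residuals + ends
    Q=P*1000
    def cost(p):
        c,s=np.cos(p[2]),np.sin(p[2]); D=Q[:,:2]-p[:2]
        x=c*D[:,0]+s*D[:,1]; y=-s*D[:,0]+c*D[:,1]
        rad=np.hypot(y,Q[:,2]-p[3])-r
        ends=np.maximum(np.abs(x)-75,0)
        return np.minimum(np.abs(rad),8).mean()+np.minimum(ends,6).mean()*3+0.05*abs(p[3]-zc)
    m=np.median(Q[:,:2],0)
    R=differential_evolution(cost,[(m[0]-25,m[0]+25),(m[1]-20,m[1]+20),(-.4,.3),(zc-6,zc+6)],seed=0,maxiter=120,polish=False)
    return R.x,R.fun
E
python3 - <<'E'
from fit import *
for c in ["top","scene"]:
    f=np.load(c+"0.npz"); W=cloud(f["d"],f["camera_matrix"],f["R"],f["t"]); ok=f["d"]>0
    P=W[ok&(W[...,2]<.1)]
    def box(P,x0,x1,y0,y1): return P[(P[:,0]>x0)&(P[:,0]<x1)&(P[:,1]>y0)&(P[:,1]<y1)]
    C=box(P,.40,.62,0.01,.235)
    C=C[np.hypot(C[:,0]-.375,C[:,1]-.128)>.035]
    C=C[np.hypot(C[:,0]-.545,C[:,1]-.258)>.045]
    C=C[np.hypot(C[:,0]-.44,C[:,1]-.27)>.04]
    print(c,len(C),np.round(fit_cradle(C),4) if 0 else [np.round(q,3) for q in fit_cradle(C)])
    B=box(P,.42,.62,-.08,.0); B=B[B[:,2]>.012]
    print("bar",len(B),[np.round(q,3) for q in barfit(B)])
    for n,x,y,r in [("short",.375,.128,.03),("thin",.438,.27,.03),("tape",.545,.258,.045),("offcut",.685,.007,.05)]:
        D=P[(np.hypot(P[:,0]-x,P[:,1]-y)<r)&(P[:,2]>.012)]; print(n,D.min(0).round(3),D.max(0).round(3))
E
```

```text
top 8264 [array([ 4.93235e+02,  1.38561e+02, -1.64000e-01,  3.27000e-01]), np.float64(1.926)]
bar 1249 [array([ 5.16283e+02, -4.25810e+01, -6.80000e-02,  2.24820e+01]), np.float64(1.405)]
short [0.36  0.112 0.012] [0.396 0.147 0.048]
thin [0.431 0.258 0.013] [0.45  0.279 0.069]
tape [0.513 0.223 0.012] [0.58  0.29  0.026]
offcut [ 0.657 -0.018  0.012] [0.721 0.027 0.03 ]
scene 5792 [array([ 4.91700e+02,  1.37639e+02, -1.51000e-01,  1.74800e+00]), np.float64(3.483)]
bar 931 [array([ 5.17523e+02, -4.43750e+01, -6.10000e-02,  2.38270e+01]), np.float64(2.476)]
short [0.356 0.109 0.013] [0.397 0.151 0.05 ]
thin [0.433 0.256 0.012] [0.455 0.281 0.072]
tape [0.513 0.223 0.012] [0.581 0.292 0.029]
offcut [ 0.658 -0.019  0.012] [0.722 0.032 0.035]
```

The crop confirms the bar: plain beech at about (585,205), with no yellow. I'm using cradle ≈ (0.4927, 0.1383) with yaw −0.16, and bar ≈ (0.5166, −0.043) with yaw −0.066. That puts the bar at x ≈ +52 mm, y ≈ −175 mm in the cradle frame, so rolling square it passes beside the stop. I'll push with both open fingers spread along the bar, so they also control its yaw.

```bash
cat >> h.py <<'E'
CR=np.array([.4927,.1383]); CY=-.160
def c2w(x,y):
    c,s=np.cos(CY),np.sin(CY); return CR+np.array([c*x-s*y,s*x+c*y])
def w2c(p):
    c,s=np.cos(CY),np.sin(CY); D=np.asarray(p)[:2]-CR; return np.array([c*D[0]+s*D[1],-s*D[0]+c*D[1]])
def ori(psi,sg=1):
    y=np.array([np.cos(psi),np.sin(psi),0])*sg; x=np.array([0,0,-1.]); return np.column_stack([x,y,np.cross(x,y)])
E
python3 - <<'E'
from h import *
from bench import manip
b=np.array([.5166,-.043]); by=-.066
n=np.array([-np.sin(by),np.cos(by)])
print("bar in cradle",w2c(b))
for sg in (1,-1):
    for off in (.055,.0):
        p=b-n*off; print(sg,np.round(manip.inverse_kinematics([*p,.1],ori(by,sg)),3))
    print(np.round(manip.inverse_kinematics([*c2w(.12,0),.03],ori(CY+np.pi/2,sg)),3), np.round(manip.inverse_kinematics([*c2w(.12,0),.03],ori(CY,sg)),3))
print(manip.current_time(),manip.current_qpos().round(3))
E
```

```text
bar in cradle [ 0.05247912 -0.1751766 ]
1 [-0.278  0.48   1.833 -0.     0.828 -0.212]
1 [-0.173  0.475  1.843 -0.     0.824 -0.107]
[ 0.118  0.733  1.581 -0.     0.828 -1.293] [ 0.118  0.733  1.581 -0.     0.828  0.278]Traceback (most recent call last):
  File "<stdin>", line 8, in <module>
    return _wrapfunc(a, 'round', decimals=decimals, out=out)
    return _wrapit(obj, method, *args, **kwds)
    result = getattr(arr, method)(*args, **kwds)
TypeError: unsupported operand type(s) for *: 'NoneType' and 'float'
```

```bash
python3 - <<'E'
from h import *
from bench import manip
b=np.array([.5166,-.043]); by=-.066
n=np.array([-np.sin(by),np.cos(by)])
p=b-n*.058
manip.move_ptp([*p,.2],ori(by))
manip.move_ptp([*p,.03],ori(by))
manip.move_l([*p,.006],max_speed=.08)
print(manip.current_force(),manip.current_time(),manip.current_ee_pos())
out=[]
for c in ("top","scene"):
    q,d=manip.grab_frame(c); out.append(q[...,::-1])
cv2.imwrite("pics/a.png",np.vstack([cv2.resize(out[0][180:330,190:420],(690,450))])); 
cv2.imwrite("pics/a2.png",cv2.resize(out[1][180:340,230:430],(750,600)))
q,d=manip.grab_frame("wrist"); cv2.imwrite("pics/a3.png",q[...,::-1])
E
```

```text
[0.31193339 0.02056344 0.41887896] 4.625 [ 0.5126369  -0.10084821  0.00576443]
```

View pics/a2.png

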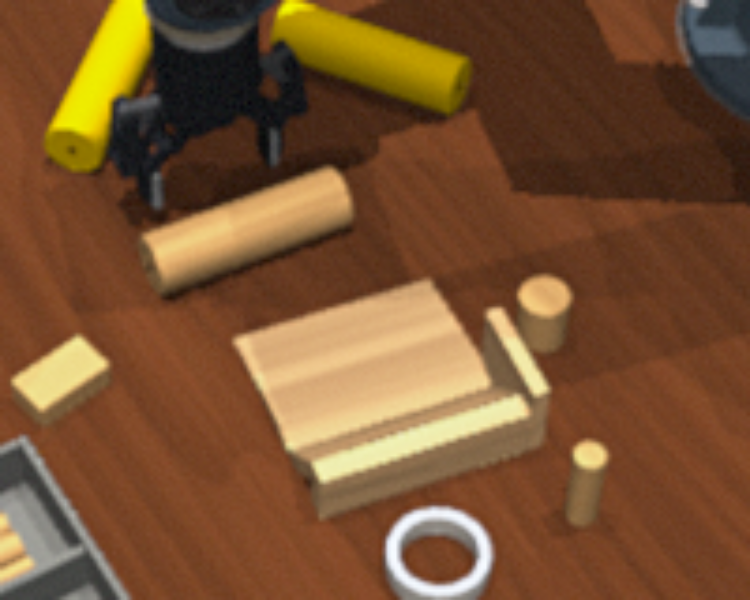

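View pics/a3.png

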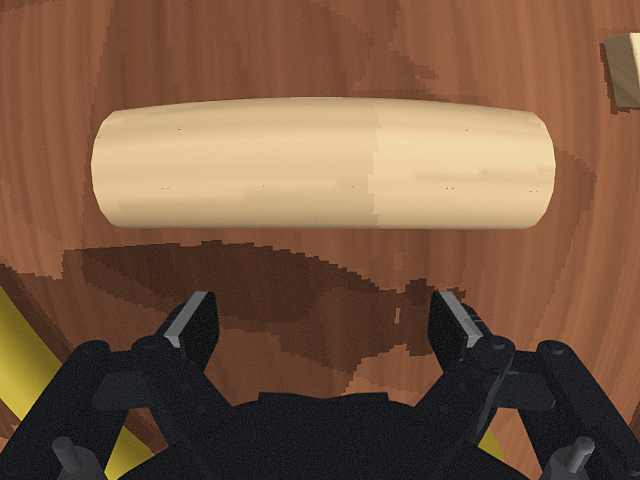

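The fingers are centred behind the bar and parallel to it: wrist-image fingertips at (205,295) and (450,295), bar edge at row 228. Pushing up to the foot of the ramp.

```bash
cat > look.py <<'E'
from fit import *
from bench import manip
def look(tag,zc=22.5):
    for c in ("top","scene"):
        p,d=manip.grab_frame(c); k=manip.get_calibration(c); W=cloud(d,k["camera_matrix"],k["R"],k["t"])
        np.savez(f"{tag}_{c}.npz",p=p,d=d,**k)
        cv2.imwrite(f"pics/{tag}_{c}.png",cv2.resize(p[180:330,190:420] if c=="top" else p[200:340,240:430],None,fx=3.4,fy=3.4)[...,::-1])
    print("t",manip.current_time(),"F",manip.current_force().round(2),"tcp c",w2c(manip.current_ee_pos()).round(4))
E
python3 - <<'E'
from look import *
by=-.066; n=np.array([-np.sin(by),np.cos(by)])
p=manip.current_ee_pos()[:2]+n*.095
manip.move_l([*p,.008],max_speed=.06)
look("b")
E
```

```text
t 6.6083 F [-0.93  0.08  0.75] tcp c [ 0.0493 -0.1386]
```

View pics/b_top.png

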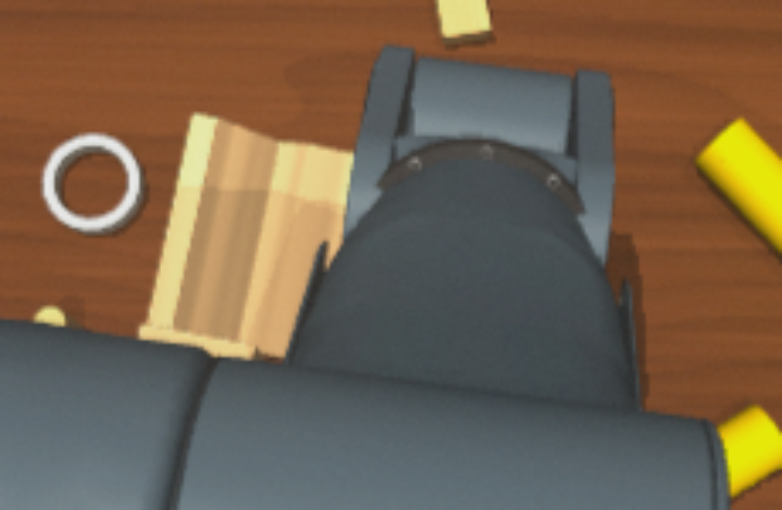

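View pics/b_scene.png

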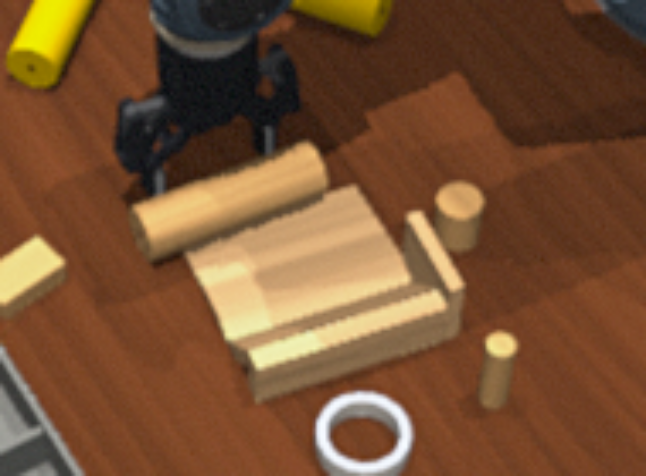

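```bash
python3 - <<'E'
from look import *
manip.move_l([*c2w(.0445,-.085),.014],attitude=ori(CY),max_speed=.045)
print(manip.current_force().round(2))
look("c")
E
```

```text
[-1.22 -6.77  5.4 ]
t 8.0583 F [ 0.17 -6.42  6.26] tcp c [ 0.0449 -0.085 ]
```

View pics/c_scene.png

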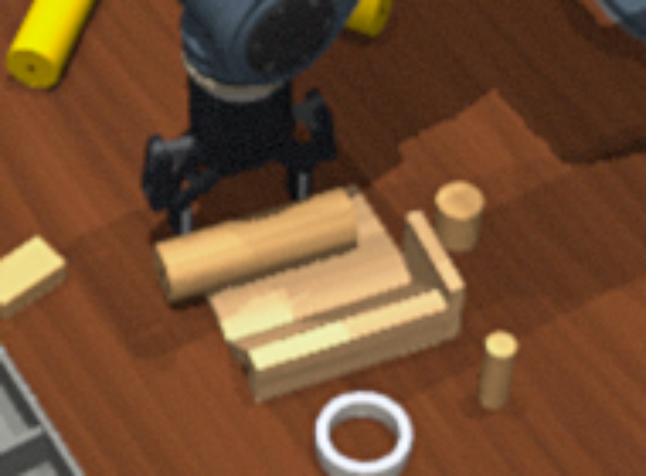

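The bar is on the ramp and parallel to the groove. Its near end at (355,235) is well inside the ramp edge at (386,240), so it will clear the stop. Continuing over the crest.

```bash
python3 - <<'E'
from look import *
for y,z in ((-.062,.017),(-.050,.019),(-.044,.02)):
    manip.move_l([*c2w(.0445,y),z],max_speed=.04); print(manip.current_force().round(2))
look("d")
q,d=manip.grab_frame("wrist"); cv2.imwrite("pics/d_w.png",q[...,::-1])
E
```

```text
[ 0.53 -4.08  3.79]
[-0.59  0.12  0.22]
[-0.57  0.4   0.07]
t 9.6417 F [-0.17  0.1   0.95] tcp c [ 0.0445 -0.044 ]
```

View pics/d_scene.png

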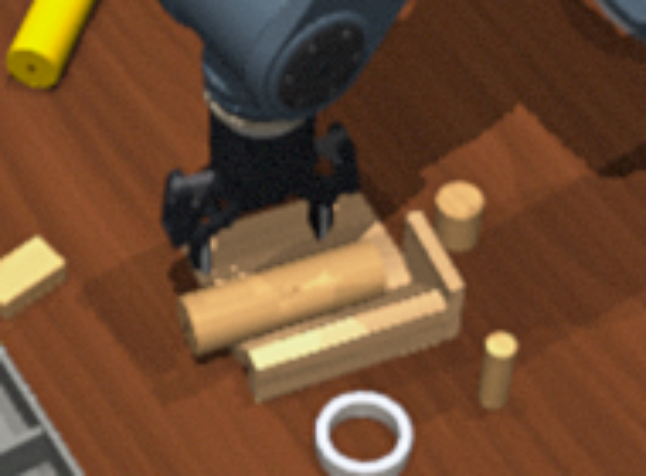

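View pics/d_w.png

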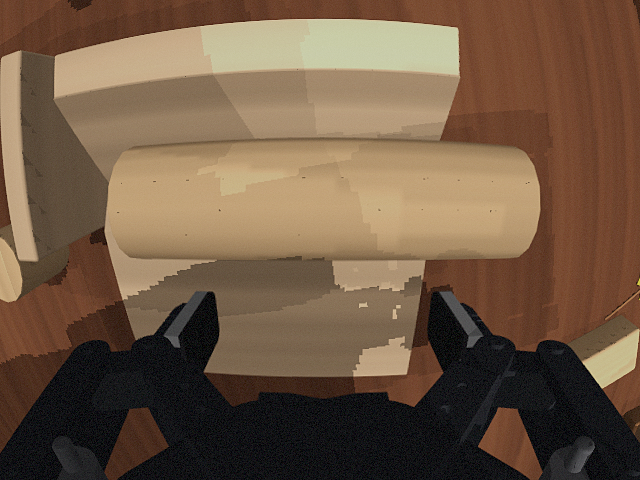

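The bar has left the fingers and looks seated: in the wrist image it sits against the back cheek with its left end at (110,200), clear of the stop at (40,150). I'll back off and measure.

```bash
python3 - <<'E'
from look import *
manip.move_l([*c2w(.0445,-.085),.06],max_speed=.12)
manip.move_l([*c2w(.0445,-.085),.15],max_speed=.2)
manip.move_ptp([*c2w(.20,-.06),.17],ori(CY+np.pi/2))
manip.set_gripper(0.0)
look("e")
print(manip.current_qpos().round(2),manip.current_time())
for c in ("top","scene"):
    f=np.load(f"e_{c}.npz"); W=cloud(f["d"],f["camera_matrix"],f["R"],f["t"]); P=W[(f["d"]>0)&(W[...,2]<.09)]
    C=np.array([w2c(q) for q in P[:,:2]])
    B=P[(C[:,0]>-.058)&(C[:,0]<.14)&(C[:,1]>-.03)&(C[:,1]<.022)&(P[:,2]>.036)]
    x,fn=barfit(B,zc=29); print(c,len(B),x.round(3),fn,w2c(x[:2]/1000).round(4),"dyaw",round(x[2]-CY,3))
E
```

```text
t 13.1833 F [-0.35 -0.19  0.42] tcp c [ 0.2  -0.06]
[ 0.    0.65  1.33  0.    1.16 -1.41] 13.1833
  return _methods._mean(a, axis=axis, dtype=dtype,
  ret = um.true_divide(
Traceback (most recent call last):
  File "fit.py", line 24, in barfit
    R=differential_evolution(cost,[(m[0]-25,m[0]+25),(m[1]-20,m[1]+20),(-.4,.3),(zc-6,zc+6)],seed=0,maxiter=120,polish=False)
ValueError: bounds should be a sequence containing finite real valued (min, max) pairs for each value in x
```

View pics/e_top.png

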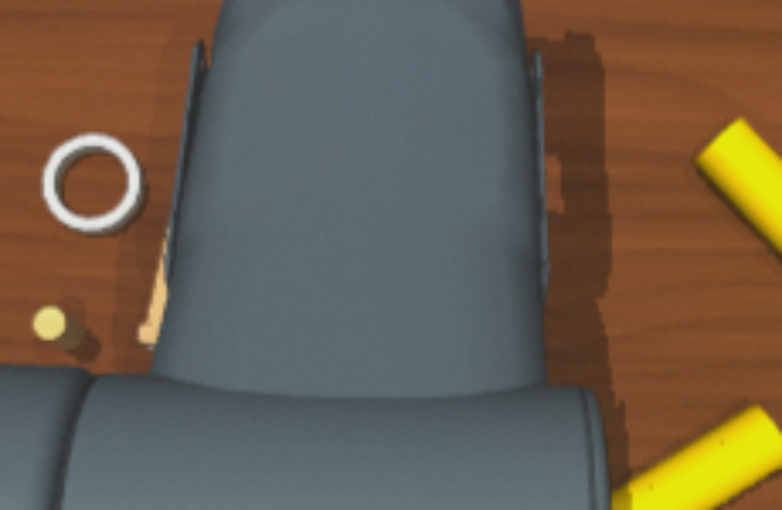

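View pics/e_scene.png

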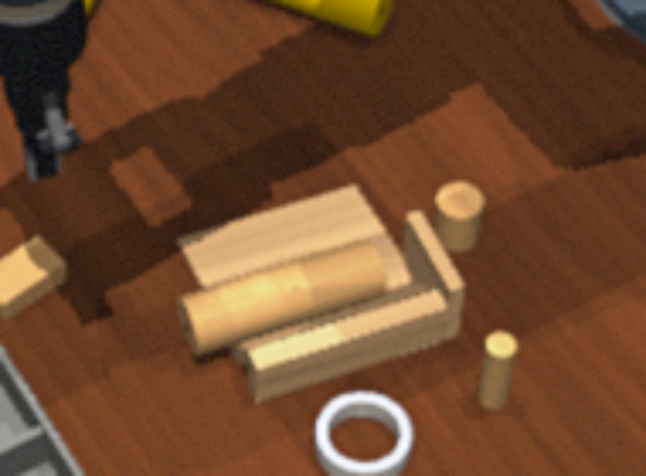

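```bash
cat > m.py <<'E'
from fit import *
def meas(fn,CRs=(.4917,.1376),CYs=-.151):
    f=np.load(fn); W=cloud(f["d"],f["camera_matrix"],f["R"],f["t"]); P=W[(f["d"]>0)&(W[...,2]<.09)]
    c,s=np.cos(CYs),np.sin(CYs); D=P[:,:2]-CRs; C=np.stack([c*D[:,0]+s*D[:,1],-s*D[:,0]+c*D[:,1]],1)
    m=(C[:,0]>-.054)&(C[:,0]<.14)&(C[:,1]>-.035)&(C[:,1]<.022)&(P[:,2]>.034)
    x,fv=barfit(np.column_stack([C[m],P[m,2]]),zc=30.5); print(fn,m.sum(),"in cradle",x.round(3),round(fv,2))
E
python3 -c "
from m import *
meas('e_scene.npz')"
```

```text
e_scene.npz 871 in cradle [ 4.6297e+01 -9.4700e-01 -4.0000e-03  3.0501e+01] 2.11
```

Scene fit: the bar lies in the V (y −1 mm, z 29 mm after bias, parallel) at x ≈ +46 mm, so it needs about 31 mm more towards the stop. Pushing endwise with shut fingers and watching the force.

```bash
python3 - <<'E'
from look import *
manip.move_ptp([*c2w(.165,0),.10],ori(CY+np.pi/2))
manip.move_l([*c2w(.165,0),.024],max_speed=.12)
f0=manip.current_force(); ax=np.array([np.cos(CY),np.sin(CY)])
print(f0.round(2),manip.current_time())
x=.165
manip.move_l([*c2w(.137,0),.024],max_speed=.06)
x=.137
while x>.096:
    x-=.003 if x>.107 else .001
    manip.move_l([*c2w(x,0),.024],max_speed=.03)
    f=(manip.current_force()-f0)[:2]@ax; print(round(x,4),round(f,2),w2c(manip.current_ee_pos())[0].round(4))
    if f>9: break
look("f")
E
python3 -c "
from m import *
meas('f_scene.npz')"
```

```text
[0.58 0.74 0.15] 14.4417
0.134 -0.53 0.134
0.131 -0.39 0.1309
0.128 -0.59 0.1278
0.125 -1.11 0.1248
0.122 -0.9 0.1217
0.119 0.3 0.1188
0.116 -0.12 0.1158
0.113 -0.77 0.1128
0.11 -0.42 0.1097
0.107 -0.4 0.1068
0.106 -0.04 0.1059
0.105 -0.75 0.1049
0.104 -0.17 0.1039
0.103 -0.59 0.1029
0.102 -0.23 0.1019
0.101 1.18 0.1011
0.1 5.84 0.1011
0.099 9.28 0.1012
t 19.6583 F [ 9.02 -1.86 -1.53] tcp c [0.1012 0.0002]
f_scene.npz 805 in cradle [ 2.3794e+01 -6.4700e-01 -2.3000e-02  3.0633e+01] 4.19
```

View pics/f_scene.png

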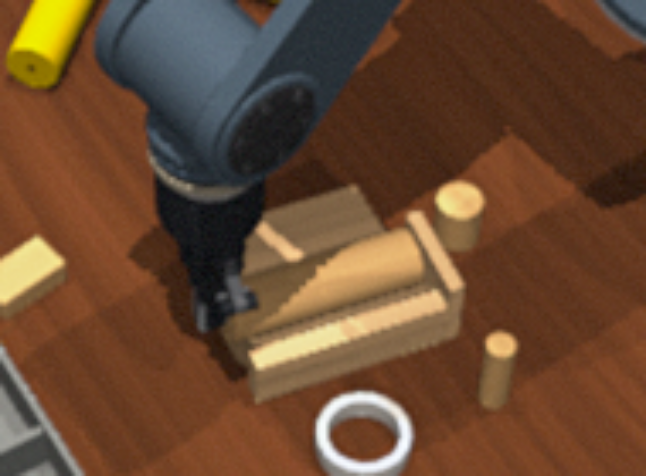

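The push stopped dead at TCP x = 0.101, which is the 90 mm end plus the 11 mm half-finger, so the bar should be home. Backing off to a clear pose and checking.

```bash
python3 - <<'E'
from look import *
manip.move_l([*c2w(.150,0),.024],max_speed=.08)
manip.move_l([*c2w(.150,0),.2],max_speed=.2)
manip.move_ptp([.40,-.35,.30],ori(CY+np.pi/2-.6))
look("g")
from m import *
from fit import *
meas("g_scene.npz"); meas("g_top.npz",(.4932,.1386),-.164)
for n in ["tape","dowel_thin","dowel_short","offcut","cup","glue","jar"]:
    print(n,[(np.round(r["at"],3).tolist(),round(r["confidence"],2)) for r in manip.look_for("top",n)][:2])
E
```

```text
t 23.5083 F [-0.48 -0.34 -0.62] tcp c [-0.0133 -0.4963]
g_scene.npz 828 in cradle [ 1.8441e+01 -6.3000e-01 -7.0000e-03  3.0559e+01] 2.16
g_top.npz 1148 in cradle [1.5344e+01 1.1900e-01 7.0000e-03 2.9286e+01] 1.41
tape [([0.545, 0.257, 0.021], 0.92)]
dowel_thin [([0.497, 0.102, 0.008], 0.5)]
dowel_short [([0.375, 0.126, 0.039], 0.49)]
offcut [([0.686, 0.005, 0.021], 0.62)]
cup [([0.567, -0.444, 0.059], 0.85)]
glue [([0.494, -0.414, 0.06], 0.62), ([0.373, 0.13, 0.039], 0.49)]
jar [([0.602, 0.465, 0.072], 0.73), ([0.684, 0.007, 0.024], 0.73)]
```

View pics/g_top.png

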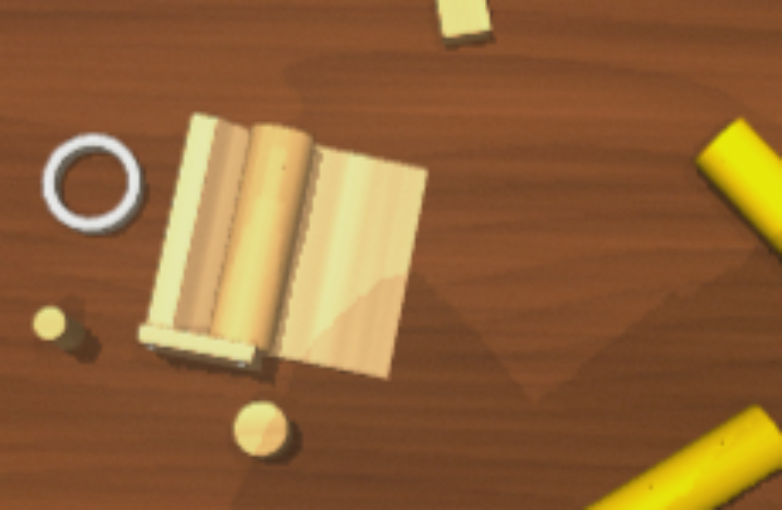

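View pics/g_scene.png

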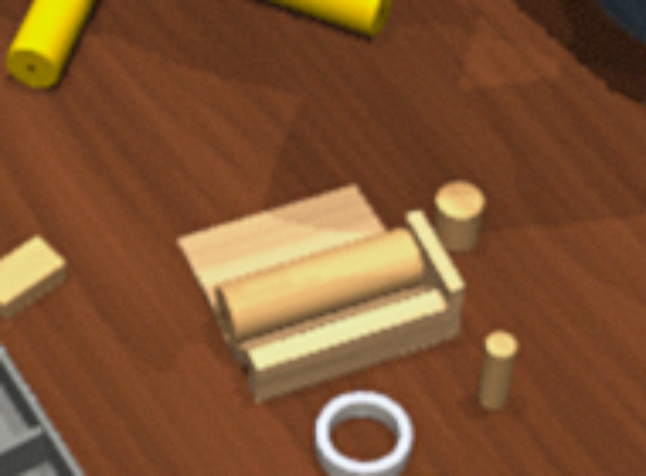

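```bash
python3 -c "
from bench import manip
print(manip.current_joint_vel().round(4)); print(manip.sign_off())"
```

```text
[-0.0035  0.0003  0.0008  0.001  -0.001  -0.0013]
the job is handed in; nothing more can be done
None
```

I rolled the beech bar across the table and up the ramp with the open fingers, and it dropped into the V groove. I then pushed it endwise with the fingers shut until the push stopped hard against the end stop. I backed the arm well clear and handed the job in at about 24 s; no verdict was reported.

- **Position from the top camera:** the bar lies at x = +15.3 mm, y = 0.1 mm and z = 29.3 mm in the cradle frame, about 0.007 rad from parallel. The target was +15, 0 and 29.
- **End stop:** the push stalled at about 9 N with the finger where a fully home bar should hold it. In the last pictures the bar meets the stop and its other end is flush with the groove.
- **Disagreement:** the scene camera's fit put the bar at x = +18.4 mm. I trusted the top camera and the push stall because the scene view has fewer points, fits worse and cuts off the bar near the stop.
- **Bystanders:** the networks still found the tape, short dowel, offcut, cup, glue and jar within a few millimetres of the first look. The network's last answer for the thin dowel was a false one on the cradle. The pictures show the dowel standing where it was.

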